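# Slide the loaded bottle carrier home into its dock

### The arm

A 6-joint arm with a two-finger parallel gripper is mounted at the origin on a cart in front of the work surface, level with it; the furniture and walls round the work are solid. World frame = base frame: x ahead of the robot, y to its left, z up, the work surface at z = 0. Lengths are in m, angles in rad, forces in N, time in s.
With the tool pointing down it reaches from about 0.35 to 0.775 m from the base axis. Payload 5.5 kg.
Tool frame: the origin (TCP) lies on the centre line of the jaws, within the pads' length; the fingertips stand 11 mm ahead of it and the grasp point (between the pads) lies 8 mm behind it (env.tip_reach is the distance from the TCP to the fingertips, in m); z points along the fingers, x is the direction in which the jaws open and shut, and the axes are right-handed (so a half turn about z gives the same grasp; the last joint's range is limited). The gripper opens to 85 mm and grips with 20 to 120 N. Pads are 22 mm wide; open, the fingers measure 114 mm over their backs; the gripper's body (76 mm by 85 mm) begins 54 mm behind the grasp point. The pads swing forward as they close: fully open they stand 13 mm farther back than shut.
Start: joints at [-1.343, 0.313, 0.046, 1.304, 0, 1.431], TCP at [0.207, -0.537, 0.242] pointing down, gripper open.
Joint ranges: [-2.76, 2.76], [-0.86, 1.69], [-1.03, 1.26], [-2.2, 2.34], [-1.47, 1.5], [-3.14, 3.14]. Speed limits (rad/s): [2.57, 2.57, 3.14, 3.14, 3.14, 3.14].

### API

Orientations are given as a unit quaternion [w, x, y, z].
In Python, from workcell import env gives the robot as it stands.
- The arm moves only by the tool carry_out, never from a script. Its argument "moves" is one flat list of numbers, 7 for each row, row after row: the gripper command: -1 is shut, 1 is fully open, values between are in proportion, then the shift along the tool's x, y, z in m, then the turn, a rotation vector about the tool's x, y, z in degrees. A call has exactly 5 rows; each row shifts and turns the pose as measured when the row begins, along the tool's axes as they then stand; what a row does not reach is not made up. A row lasts 1/8 s, in which the tool goes at most 62.5 mm and 10.7 degrees, less where a joint would pass 70% of its speed; a pose out of reach is approached as far as the arm can. A call is refused whole if a number of a shift passes 0.0625 or a number of a turn 10.7, either way. A call with a gripper value outside its range is refused whole. The fingers move at their own pace and stop on an object; "squeeze" is the grip in N (left out, the last holds). Time passes only in rows, so rows that do not move let the fingers close, or fill a call up. It gives the time, the measured TCP pose, the force and the opening at its end, in the units of the state.
- env.get_state(): the state, without advancing time (a new reading comes with each control period).
- env.read_camera(name): name is "scene" or "top" or "wrist"; returns the picture (480x640x3 uint8, red, green, blue); there is no depth.
- env.calibration(name): a dict with "camera_matrix" (3x3 intrinsics, pixels), "k1" (the pictures are not rectified: a ray, as slopes to the right and down, at radius r is drawn at 1 + k1 r^2 times it, then the intrinsics apply), "rvec" (rotation vector, rad) and "tvec" (3), from world to camera coordinates, as OpenCV has them; the wrist camera has in their place "hand_eye" (4x4, takes a point from camera to tool coordinates, whose origin is the TCP and whose axes are the tool frame's). Camera axes: x right, y down, z forward; pixel columns grow to the right and rows downward; lengths in m; the calibration is good to about 2 mm. A picture is of the moment at which its call begins: read the wrist's pose just before it. calibration takes no time and is no camera call.
- env.hand_in(): hands the job in, once; it reports no verdict.
The state is a dict: "clock": time; "joint_pos": joint angles; "qvel": joint speeds; "tau": joint torques, N m; "tcp_pos": TCP position; "orientation": TCP orientation; "wrist_force": force on the tool from outside, world axes, zero at the start; "ft_torque": the same for the moment, N m; "finger_gap": finger opening in m.
Only numpy, scipy, OpenCV 4.12 (cv2) and the standard library are available. Lean on these libraries where they do the work, as an engineer would, in place of code of your own. Each camera call takes 0.05 s, during which the arm holds its last target. There are 200 camera calls.

### The job

Push the heavy two-bottle carrier to the left across the worktop, with the fingertips low down near its base so that it slides and does not tip, until it sits straight between the guides of the metal dock and fully home against the dock's stop. Do not grasp or lift the carrier, do not push it by its upper part or handle, leave the two bottles in it untouched, and do not disturb the other things on the worktop. Finish with the hand clear.

Things in the scene. Friction and masses are not known exactly. Their poses are not given: they have to be found in the camera images.
- carrier: loose grey plastic open-topped box with two bottles, about 0.8 kg in all (0.6 to 1.0), 92 mm deep (x), 164 wide (y), flat upright walls 83 high; at the ends 34 mm wide uprights carry an 18 mm steel handle bar along y, axis 180 up. Origin: centre of the underside; x points to the wall that goes against the stop. Friction on the worktop about 0.6: pushed near the top, it tips
- push_wall (a point): middle of the carrier's wall to push (the one away from the stop, 46 mm from the carrier's origin), 30 mm above its underside; moves with the carrier. Push within the lowest 60 mm of this wall
- bottle_a: brown reagent bottle with a black cap, 66 mm across, 150 high, loose in the carrier's +y half (nearer the robot); origin: centre of its underside, 6 mm above the carrier's underside
- bottle_b: the same kind of bottle, in the carrier's -y half
- dock: aluminium dock fixed to the worktop, 26 mm high, no floor or sill, open to the robot's right: a straight stop between two guides 183 mm apart (9 mm play each side of the carrier). Origin: middle of the stop's face at worktop level; x points from the mouth into the stop, y to the guide nearer the robot. The carrier is home with its origin at x = -46, y = 0 mm here and its x along this x
- dock_mouth (a point): middle of the dock's mouth at worktop level, 92 mm from the stop along the dock's -x; the guides run straight for 62 mm from the stop, then flare out at 40 degrees to a mouth about 235 mm wide
- beaker: clear empty beaker, 89x94 mm, 112 high, loose, beyond the dock, seen from the robot; bystander, origin: centre of its underside
- white_bottle: small white bottle with a blue cap, 54 mm across, 98 high, loose, beyond the dock's mouth; bystander, origin: centre of its underside
- stopper: red-brown rubber stopper, 35 mm across, 27 high, loose, between the robot and the carrier; bystander, origin: centre of its underside
- mortar: white porcelain mortar, 118x126 mm, 58 high, loose, to the right of the carrier on the robot's side; bystander, origin: centre of its underside
- vial: small white capped vial, 22 mm across, 43 high, loose, nearest the robot; bystander, origin: centre of its underside

How it is judged:
At the end, for the whole second after the job is handed in: The carrier stands flat and still in the dock: its far wall within 5 mm of the stop, within 13 mm of the middle, turned less than 0.06 rad from the dock, both bottles standing in it (x of carrier in the frame of dock between -0.051 and -0.041 m and y of carrier in the frame of dock between -0.013 and 0.013 m and angle between the x axis of carrier and the x axis of dock, either way round below 0.06 rad and angle between carrier's own z axis and vertical below 0.03 rad and linear speed of carrier below 0.01 m/s and z of each of bottle_a, bottle_b in the frame of carrier below 0.015 m and angle between each of bottle_a, bottle_b's own z axis and vertical below 0.12 rad); the robot touches nothing.
It fails at once if the carrier tips by more than 0.15 rad (angle between carrier's own z axis and vertical above 0.15 rad).
It fails at once if the carrier is lifted off the worktop (height (world z) of carrier above 0.015 m).
It fails at once if the fingers push, hook or grip the carrier high up instead of near its base (more than 2 N with the grasp point over 80 mm up) (contact force between the fingers and carrier above 2 N and height (world z) of the grasp point above 0.08 m).
It fails at once if a bottle is pushed, gripped or lifted by the fingers (contact force between the fingers and bottle_a above 2 N or contact force between the fingers and bottle_b above 2 N or z of any of bottle_a, bottle_b in the frame of carrier above 0.03 m).
It fails at once if a bystander is moved more than 20 mm or knocked over (distance of any of beaker, white_bottle, stopper, mortar, vial from where it was at the start of the episode above 0.02 m or angle between any of beaker, white_bottle, stopper, mortar, vial's own z axis and vertical above 0.3 rad).
It also fails if it takes over 56 s, if anything falls off the work surface, if the arm or the gripper's body presses on something with over 40 N, if the wrist force passes 120 N, or if a joint passes its speed limit or range.

## Working session

There is one attempt and no reset: what is moved stays moved. The work goes in short steps, Python scripts to look and compute and a tool call to move; the robot and the scene stay as the last step left them, time stands still between calls to the robot, and variables do not carry over. Pictures are saved under pics/ and viewed, about 8 in all and at most 12, crops included, and the job is handed in when it is done.

Besides the shell and the picture viewer there is one more tool, called after "Emit:" by a JSON object that holds its "api" and its "payload". carry_out: Moves the arm, as the interface text tells. Its arguments: {"type":"object","properties":{"moves":{"type":"array"},"squeeze":{"type":"number"}},"required":["moves"]}

```bash
ls; mkdir -p pics
cat > h.py <<'E'
import numpy as np,cv2,json
from workcell import env
from scipy.spatial.transform import Rotation as R
def cal(n):
    c=env.calibration(n);return c
def ray(n,uv,st=None):
    c=env.calibration(n);K=np.array(c["camera_matrix"],float);k1=float(c["k1"])
    p=np.atleast_2d(np.array(uv,float))
    xy=cv2.undistortPoints(p.reshape(-1,1,2),K,np.array([k1,0,0,0,0.])).reshape(-1,2)
    d=np.c_[xy,np.ones(len(xy))]
    if "rvec" in c:
        Rm=cv2.Rodrigues(np.array(c["rvec"],float).reshape(3,1))[0];t=np.array(c["tvec"],float).ravel()
        return -Rm.T@t, d@Rm
    H=np.array(c["hand_eye"]);q=st["orientation"];Rt=R.from_quat([q[1],q[2],q[3],q[0]]).as_matrix()
    o=Rt@H[:3,3]+np.array(st["tcp_pos"]); return o,(d@H[:3,:3].T)@Rt.T
def onz(n,uv,z,st=None):
    o,d=ray(n,uv,st);s=(z-o[2])/d[:,2];return o+s[:,None]*d
def proj(n,P):
    c=env.calibration(n);return cv2.projectPoints(np.array(P,float).reshape(-1,1,3),np.array(c["rvec"],float),np.array(c["tvec"],float),np.array(c["camera_matrix"],float),np.array([float(c["k1"]),0,0,0,0.]))[0].reshape(-1,2)
def grab(n,f):
    im=env.read_camera(n);cv2.imwrite("pics/"+f,im[:,:,::-1]);return im
E
python3 - <<'E'
from h import *
print(env.get_state(),env.tip_reach)
grab("top","top0.png");grab("scene","scene0.png")
for n in("top","scene"):print(n,ray(n,[320,240]))
E
```

```text
pics
{'clock': 0.0, 'joint_pos': array([-1.34259059e+00,  3.14003720e-01,  4.49632446e-02,  1.30361993e+00,
       -1.28041084e-05,  1.43120134e+00]), 'qvel': array([ 0.00028827, -0.00038604, -0.00056141, -0.00051926,  0.00092268,
        0.00018122]), 'tau': array([ 1.41659348e-03, -4.80630362e+01,  2.98530793e+01,  1.95433362e-02,
        8.64351978e-05,  4.85338106e-06]), 'tcp_pos': array([ 0.2066236 , -0.53604862,  0.24140055]), 'orientation': array([-6.24491102e-04,  8.24488610e-01, -5.65877781e-01, -6.91915963e-04]), 'wrist_force': array([-0.47670178, -0.3651369 , -0.11874882]), 'ft_torque': array([ 0.02425583, -0.00742664, -0.06048647]), 'finger_gap': 0.08522301230196455} 0.011
top (array([ 0.36267123, -0.03079204,  1.27449336]), array([[ 0.12304025,  0.00541071, -0.99245019]]))
scene (array([0.54349903, 0.70276362, 0.85892974]), array([[ 0.00717213, -0.67571847, -0.73725755]]))
```

View pics/top0.png

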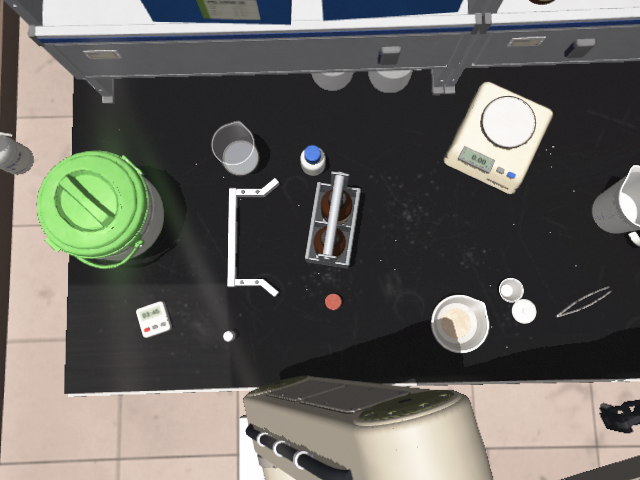

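View pics/scene0.png

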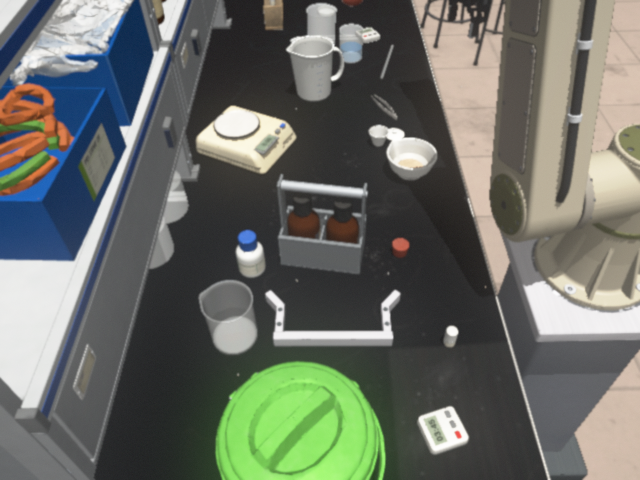

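Top view: the dock's stop bar is near column 232, rows 190–285, with its mouth to the right. The carrier is around (333, 225), turned about 8°. The stopper is at (333, 301), the mortar at (460, 322), the white bottle at (313, 160) and the beaker at (236, 148). The scene view agrees. I'll enlarge the key region to get corners.

Run:
```python
import cv2,numpy as np
a=cv2.imread("pics/top0.png")[165:310,215:375];a=cv2.resize(a,None,fx=5,fy=4.0,interpolation=cv2.INTER_CUBIC)
a=cv2.imread("pics/top0.png")[165:310,215:375];a=cv2.resize(a,None,fx=4,fy=4,interpolation=cv2.INTER_CUBIC);cv2.imwrite("pics/ctop.png",cv2.convertScaleAbs(a,alpha=1.3,beta=20))
a=cv2.imread("pics/scene0.png")[175:355,255:415];a=cv2.resize(a,None,fx=3.3,fy=3.3,interpolation=cv2.INTER_CUBIC);cv2.imwrite("pics/cscene.png",cv2.convertScaleAbs(a,alpha=1.3,beta=20))
```

```text
(no output)
```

View pics/ctop.png

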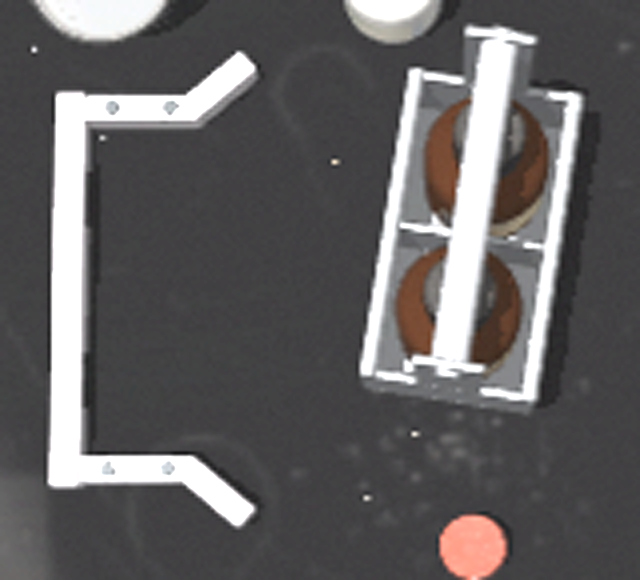

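View pics/cscene.png

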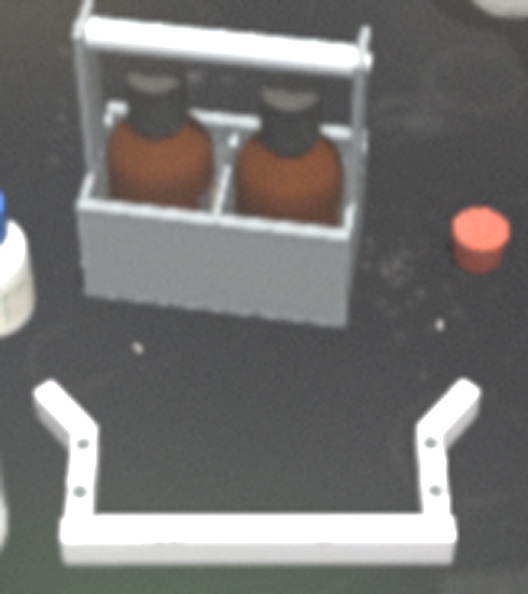

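Top crop: rim corners at (412,71), (581,96), (533,400) and (364,376). The stop's inner top edge runs from (87,126) to (83,456), and the guides' inner top edges sit at V=121 and V=457. Scene crop: the dock-side wall's rim runs (80,204)–(350,234), its base (88,295)–(345,322), and the stop's inner top edge is at V≈515.

Run:
```python
from h import *
np.set_printoptions(precision=4,suppress=True)
T=lambda p:(np.array(p,float)+.5)/4-.5+[215,165]
S=lambda p:(np.array(p,float)+.5)/3.3-.5+[255,175]
rim=onz("top",T([[412,71],[581,96],[533,400],[364,376]]),.083)
print("rim",rim);c=rim[:,:2].mean(0)
print("sides",[np.linalg.norm(rim[i]-rim[(i+1)%4]) for i in range(4)])
w=(rim[0]-rim[3]+rim[1]-rim[2])[:2];print("centre",c,"yaw x axis (from world +y)",np.degrees(np.arctan2(-w[1],-w[0])) )
def tri(a,b):
    o1,d1=ray("top",T(a));o2,d2=ray("scene",S(b));d1=d1[0];d2=d2[0]
    A=np.c_[d1,-d2];s=np.linalg.lstsq(A,o2-o1,rcond=None)[0];p,q=o1+s[0]*d1,o2+s[1]*d2;return (p+q)/2,np.linalg.norm(p-q)
print("tri rim",tri([412,71],[80,204]),tri([364,376],[350,234]))
print("scene rim",onz("scene",S([[80,204],[350,234]]),.083),"base",onz("scene",S([[88,295],[345,322]]),0))
print("dock top: stop",onz("top",T([[87,126],[83,456]]),.026),"guides",onz("top",T([[140,121],[140,457]]),.026))
print("flare tips",onz("top",T([[258,72],[240,526]]),.026), "dock scene stop",onz("scene",S([[98,515],[415,515]]),.026))
print("tri stop corners",tri([87,121],[98,515]),tri([83,457],[415,515]))
im=cv2.imread("pics/top0.png")
for n,u,z in(("stopper",[333,301],.027),("whiteb",[313,158],.098),("mortar",[460,322],.058)):print(n,onz("top",u,z))
```

```text
rim [[ 0.6316 -0.0227  0.083 ]
 [ 0.6157 -0.1103  0.083 ]
 [ 0.458  -0.0799  0.083 ]
 [ 0.4728  0.0062  0.083 ]]
sides [np.float64(0.08901538762005488), np.float64(0.16065744884944702), np.float64(0.08742072917978226), np.float64(0.16149723020532597)]
centre [ 0.5445 -0.0517] yaw x axis (from world +y) 169.38300707730374
tri rim (array([ 0.632 , -0.0227,  0.0803]), np.float64(0.0005302318503908059)) (array([0.4728, 0.0063, 0.0808]), np.float64(0.00031652054828283324))
scene rim [[ 0.6314 -0.02    0.083 ]
 [ 0.4729  0.0083  0.083 ]] base [[ 0.6326 -0.0192  0.    ]
 [ 0.4729  0.0069  0.    ]]
dock top: stop [[0.6191 0.1556 0.026 ]
 [0.4395 0.1593 0.026 ]] guides [[0.621  0.1267 0.026 ]
 [0.4381 0.1288 0.026 ]]
flare tips [[0.6464 0.0619 0.026 ]
 [0.3999 0.076  0.026 ]] dock scene stop [[0.6184 0.1601 0.026 ]
 [0.4449 0.1645 0.026 ]]
tri stop corners (array([0.6208, 0.1565, 0.0213]), np.float64(0.00403766092090547)) (array([0.4417, 0.16  , 0.0181]), np.float64(0.004573930462599785))
stopper [[ 0.386 -0.048  0.027]]
whiteb [[ 0.68   -0.0147  0.098 ]]
mortar [[ 0.3357 -0.3067  0.058 ]]
```

```bash
cat >> h.py <<'E'
def Rtool(phi,tilt=40):  # phi: push heading, deg from +y towards +x; tool x along the wall
    p=np.radians(phi);t=np.radians(tilt)
    d=np.array([np.sin(p),np.cos(p),0]);x=np.array([np.cos(p),-np.sin(p),0]);z=np.sin(t)*d-np.cos(t)*np.array([0,0,1])
    return np.c_[x,np.cross(z,x),z]
def Rnow(s):
    q=s["orientation"];return R.from_quat([q[1],q[2],q[3],q[0]]).as_matrix()
def plan(P,phi,n,tilt=40):
    s=env.get_state();R0=Rnow(s);p0=np.array(s["tcp_pos"]);R1=Rtool(phi,tilt)
    rv=R.from_matrix(R0.T@R1).as_rotvec()
    print("dist",np.linalg.norm(P-p0),"rot",np.degrees(np.linalg.norm(rv)))
    for i in range(n):
        Ri=R0@R.from_rotvec(rv*i/n).as_matrix()
        print([round(float(v),4) for v in Ri.T@((np.array(P)-p0)/n)],[round(float(v),1) for v in np.degrees(rv)/n])
def where():
    s=env.get_state();M=Rnow(s);f=M[:,2]
    print("t",s["clock"],"tcp",np.round(s["tcp_pos"],4),"phi",np.degrees(np.arctan2(-M[1,0],M[0,0])).round(2),"tilt",np.degrees(np.arccos(-f[2])).round(1),"rollx",np.degrees(M[2,0]).round(2),"F",np.round(s["wrist_force"],1),"q",np.round(s["joint_pos"],2))
E
python3 -c "
from h import *
plan([.517,-.20,.20],10.6,10)"
```

```text
dist 0.45937080321289153 rot 69.68149925836829
[-0.0202, -0.041, 0.0042] [3.6, -2.0, -5.6]
[-0.0159, -0.0424, 0.0075] [3.6, -2.0, -5.6]
[-0.0114, -0.0432, 0.0107] [3.6, -2.0, -5.6]
[-0.0068, -0.0433, 0.0138] [3.6, -2.0, -5.6]
[-0.002, -0.0428, 0.0167] [3.6, -2.0, -5.6]
[0.0027, -0.0416, 0.0193] [3.6, -2.0, -5.6]
[0.0074, -0.0398, 0.0217] [3.6, -2.0, -5.6]
[0.012, -0.0374, 0.0238] [3.6, -2.0, -5.6]
[0.0164, -0.0344, 0.0256] [3.6, -2.0, -5.6]
[0.0205, -0.031, 0.027] [3.6, -2.0, -5.6]
```

Emit:
{"api": "carry_out", "payload": {"moves": [1,-0.02,-0.041,0.004,3.6,-2,-5.6,1,-0.016,-0.042,0.0075,3.6,-2,-5.6,1,-0.011,-0.043,0.011,3.6,-2,-5.6,1,-0.007,-0.043,0.014,3.6,-2,-5.6,1,-0.002,-0.043,0.017,3.6,-2,-5.6]}}

```text
clock: 0.72
tcp_pos: [0.3629, -0.364, 0.2188]
orientation: [-0.182, 0.924, -0.336, 0.017]
wrist_force: [0.4, -0.3, -0.3]
finger_gap: 0.0854
```

Emit:
{"api": "carry_out", "payload": {"moves": [1,0.003,-0.042,0.019,3.6,-2,-5.6,1,0.007,-0.04,0.022,3.6,-2,-5.6,1,0.012,-0.037,0.024,3.6,-2,-5.6,1,0.016,-0.034,0.026,3.6,-2,-5.6,1,0.02,-0.031,0.027,3.6,-2,-5.6]}}

```text
clock: 1.35
tcp_pos: [0.5181, -0.1871, 0.1982]
orientation: [-0.347, 0.934, -0.073, 0.033]
wrist_force: [0.6, -1.0, 0.6]
finger_gap: 0.0857
```

```bash
python3 -c "
from h import *
where()
plan([.524,-.165,.032],10.6,5)"
```

```text
t 1.35 tcp [ 0.5181 -0.1871  0.1982] phi 9.16 tilt 40.8 rollx 0.59 F [ 0.6 -1.   0.6] q [-0.79  0.56  0.11  1.58  0.56  0.8 ]
dist 0.1677887207953319 rot 1.7556371153002222
[0.0001, 0.0183, 0.0281] [-0.2, 0.1, 0.3]
[0.0002, 0.0182, 0.0282] [-0.2, 0.1, 0.3]
[0.0002, 0.0181, 0.0282] [-0.2, 0.1, 0.3]
[0.0002, 0.018, 0.0283] [-0.2, 0.1, 0.3]
[0.0003, 0.018, 0.0283] [-0.2, 0.1, 0.3]
```

Emit:
{"api": "carry_out", "payload": {"moves": [1,0,0.018,0.028,-0.2,0.1,0.3,1,0,0.018,0.028,-0.2,0.1,0.3,1,0,0.018,0.028,-0.2,0.1,0.3,1,0,0.018,0.028,-0.2,0.1,0.3,1,0,0.018,0.027,-0.2,0.1,0.3]}}

```text
clock: 1.98
tcp_pos: [0.5249, -0.1626, 0.0275]
orientation: [-0.339, 0.937, -0.084, 0.03]
wrist_force: [-0.1, -0.7, 0.1]
finger_gap: 0.0854
```

```bash
python3 -c "
from h import *
where()
plan([.5325,-.119,.030],10.6,5)
a=grab('top','top1.png')[120:340,200:420];cv2.imwrite('pics/top1c.png',cv2.resize(a,None,fx=2.6,fy=2.6,interpolation=cv2.INTER_CUBIC)[:,:,::-1])"
```

```text
t 1.975 tcp [ 0.5249 -0.1626  0.0275] phi 10.26 tilt 39.8 rollx -0.02 F [-0.1 -0.7  0.1] q [-0.74  0.69 -0.12  1.19  0.57  0.88]
dist 0.04427508785341382 rot 0.3912254296934441
[-0.0001, -0.0071, 0.0053] [0.0, 0.0, 0.0]
[-0.0001, -0.0071, 0.0053] [0.0, 0.0, 0.0]
[-0.0001, -0.0071, 0.0053] [0.0, 0.0, 0.0]
[-0.0001, -0.0071, 0.0053] [0.0, 0.0, 0.0]
[-0.0001, -0.0071, 0.0053] [0.0, 0.0, 0.0]
```

View pics/top1c.png

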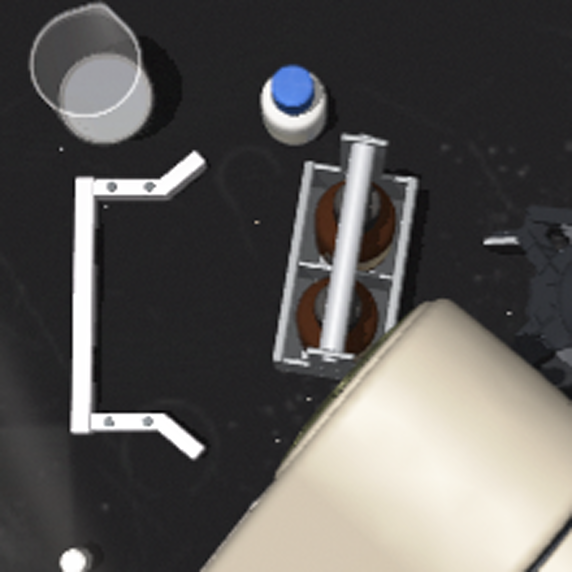

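The crop shows the fingers right of the carrier, level with its wall and clear of everything. The carrier, white bottle and beaker haven't moved. The forearm passes over the near side, so I'll check its height in the scene view.

Emit:
{"api": "carry_out", "payload": {"moves": [1,0,-0.007,0.0055,0,0,0,1,0,-0.007,0.0055,0,0,0,1,0,-0.007,0.005,0,0,0,1,0,-0.007,0.005,0,0,0,1,0,-0.006,0.005,0,0,0]}}

```text
clock: 2.65
tcp_pos: [0.5323, -0.1169, 0.0286]
orientation: [-0.34, 0.936, -0.084, 0.029]
wrist_force: [-0.2, -0.5, -0.4]
finger_gap: 0.0859
```

```bash
python3 -c "
from h import *
where()
a=grab('scene','sc1.png')[0:400,180:580];cv2.imwrite('pics/sc1c.png',cv2.resize(a,None,fx=1.5,fy=1.5)[:,:,::-1])"
```

```text
t 2.65 tcp [ 0.5323 -0.1169  0.0286] phi 10.24 tilt 39.9 rollx -0.15 F [-0.2 -0.5 -0.4] q [-0.68  0.65 -0.18  1.12  0.6   0.95]
```

View pics/sc1c.png

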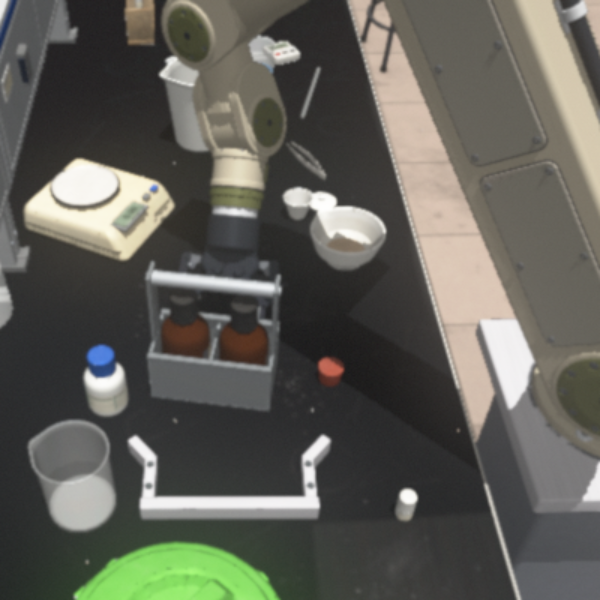

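The scene view shows the gripper leaning back behind the carrier, clear of handle and bottles, with the forearm well above. Next I'll creep to contact.

Emit:
{"api": "carry_out", "payload": {"moves": [1,0,-0.0025,0.002,0,0,0,1,0,-0.0025,0.002,0,0,0,1,0,-0.0025,0.002,0,0,0,1,0,-0.0025,0.002,0,0,0,1,0,-0.0025,0.002,0,0,0]}}

```text
clock: 3.32
tcp_pos: [0.5354, -0.0996, 0.0291]
orientation: [-0.34, 0.936, -0.084, 0.029]
wrist_force: [-0.5, -4.2, 1.2]
finger_gap: 0.0852
```

```bash
python3 -c "
from h import *
where()"
```

```text
t 3.325 tcp [ 0.5354 -0.0996  0.0291] phi 10.23 tilt 39.9 rollx -0.15 F [-0.5 -4.2  1.2] q [-0.65  0.63 -0.21  1.09  0.61  0.98]
```

```bash
cat >> h.py <<'E'
def push(c0,ph0,c1,ph1,n):
    s=env.get_state();M=Rnow(s);p=np.array(s["tcp_pos"]);phi=np.degrees(np.arctan2(-M[1,0],M[0,0]))
    a=np.radians(-(ph1-ph0));v=p[:2]-c0
    q=np.array(c1)+[np.cos(a)*v[0]-np.sin(a)*v[1],np.sin(a)*v[0]+np.cos(a)*v[1]]
    print("tcp target",q,phi+ph1-ph0);plan([q[0],q[1],.030],phi+ph1-ph0,n)
E
python3 -c "
from h import *
push([.5458,-.0446],10.4,[.538,.005],1.2,10)"
```

```text
tcp target [ 0.53651892 -0.05099737] 1.0314352961380546
dist 0.048663755414179596 rot 9.20181383194005
[-0.0008, -0.0037, 0.003] [0.0, -0.6, -0.7]
[-0.0007, -0.0038, 0.003] [0.0, -0.6, -0.7]
[-0.0006, -0.0038, 0.003] [0.0, -0.6, -0.7]
[-0.0005, -0.0038, 0.003] [0.0, -0.6, -0.7]
[-0.0004, -0.0038, 0.003] [0.0, -0.6, -0.7]
[-0.0004, -0.0038, 0.003] [0.0, -0.6, -0.7]
[-0.0003, -0.0038, 0.0031] [0.0, -0.6, -0.7]
[-0.0002, -0.0038, 0.0031] [0.0, -0.6, -0.7]
[-0.0001, -0.0038, 0.0031] [0.0, -0.6, -0.7]
[-0.0001, -0.0038, 0.0031] [0.0, -0.6, -0.7]
```

Emit:
{"api": "carry_out", "payload": {"moves": [1,-0.0008,-0.0038,0.003,0,-0.6,-0.7,1,-0.0007,-0.0038,0.003,0,-0.6,-0.7,1,-0.0006,-0.0038,0.003,0,-0.6,-0.7,1,-0.0005,-0.0038,0.003,0,-0.6,-0.7,1,-0.0005,-0.0038,0.003,0,-0.6,-0.7]}}

```text
clock: 3.95
tcp_pos: [0.537, -0.0762, 0.0292]
orientation: [-0.339, 0.94, -0.044, 0.015]
wrist_force: [0.5, -2.9, -1.5]
finger_gap: 0.0853
```

Emit:
{"api": "carry_out", "payload": {"moves": [1,-0.0004,-0.0038,0.003,0,-0.6,-0.7,1,-0.0003,-0.0038,0.003,0,-0.6,-0.7,1,-0.0002,-0.0038,0.003,0,-0.6,-0.7,1,-0.0002,-0.0038,0.003,0,-0.6,-0.7,1,-0.0001,-0.0038,0.003,0,-0.6,-0.7]}}

```text
clock: 4.58
tcp_pos: [0.5371, -0.05, 0.0295]
orientation: [-0.339, 0.941, -0.004, -0.0]
wrist_force: [1.2, -2.7, -2.0]
finger_gap: 0.0855
```

```bash
python3 -c "
from h import *
where()
a=grab('top','top2.png')[165:310,215:375];cv2.imwrite('pics/top2c.png',cv2.convertScaleAbs(cv2.resize(a,None,fx=4,fy=4,interpolation=cv2.INTER_CUBIC)[:,:,::-1],alpha=1.2,beta=15))"
```

```text
t 4.575 tcp [ 0.5371 -0.05    0.0295] phi 0.4 tilt 39.7 rollx -0.19 F [ 1.2 -2.7 -2. ] q [-0.55  0.66 -0.17  1.15  0.58  0.91]
```

View pics/top2c.png

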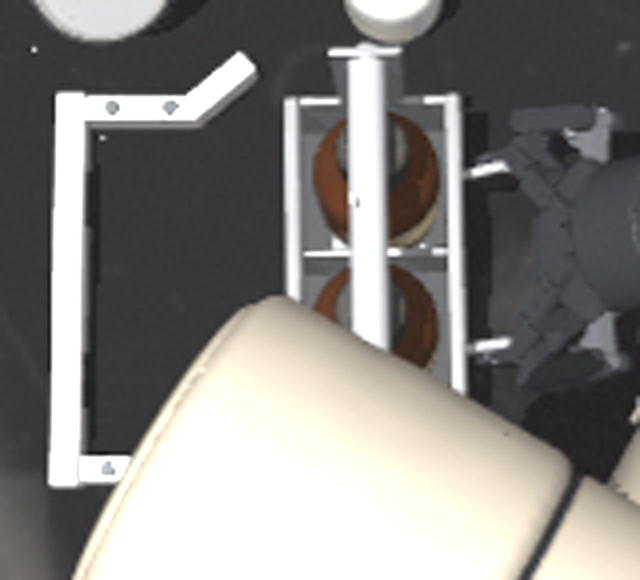

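Top crop: the carrier is now nearly square to the dock, with rim corners at (286,99) and (461,96) and its right edge running down to (466,390). Both fingers touch low, the bottles stand, and the white bottle hasn't moved. The forearm hides the near end.

Run:
```python
from h import *
T=lambda p:(np.array(p,float)+.5)/4-.5+[215,165]
r=onz("top",T([[286,99],[461,96],[466,390]]),.081);print(r)
w=r[1]-r[2];ph=np.degrees(np.arctan2(-w[1],w[0]));a=np.radians(ph);d=np.array([np.sin(a),np.cos(a)]);x=np.array([np.cos(a),-np.sin(a)])
c=r[1,:2]+46*.001*d-.082*x;print("phi",ph,"centre",c, "alt",r[0,:2]-46*.001*d-.082*x)
push(c,ph,[.531,.105],1.2,20)
```

```text
[[ 0.61913355  0.04343612  0.081     ]
 [ 0.61803282 -0.04789797  0.081     ]
 [ 0.46424932 -0.04583065  0.081     ]]
phi 0.7701856500123474 centre [ 0.53665855 -0.00079989] alt [ 0.53652263 -0.00145749]
tcp target [0.53097941 0.05654759] 0.7760977411282026
dist 0.1059705420020605 rot 0.5561695881092857
[-0.0003, -0.0041, 0.0034] [0.0, 0.0, 0.0]
[-0.0003, -0.0041, 0.0034] [0.0, 0.0, 0.0]
[-0.0003, -0.0041, 0.0034] [0.0, 0.0, 0.0]
[-0.0003, -0.0041, 0.0034] [0.0, 0.0, 0.0]
[-0.0003, -0.0041, 0.0034] [0.0, 0.0, 0.0]
[-0.0003, -0.0041, 0.0034] [0.0, 0.0, 0.0]
[-0.0003, -0.0041, 0.0034] [0.0, 0.0, 0.0]
[-0.0003, -0.0041, 0.0034] [0.0, 0.0, 0.0]
[-0.0003, -0.0041, 0.0034] [0.0, 0.0, 0.0]
[-0.0004, -0.0041, 0.0034] [0.0, 0.0, 0.0]
[-0.0004, -0.0041, 0.0034] [0.0, 0.0, 0.0]
[-0.0004, -0.0041, 0.0034] [0.0, 0.0, 0.0]
[-0.0004, -0.0041, 0.0034] [0.0, 0.0, 0.0]
[-0.0004, -0.0041, 0.0034] [0.0, 0.0, 0.0]
[-0.0004, -0.0041, 0.0034] [0.0, 0.0, 0.0]
[-0.0004, -0.0041, 0.0034] [0.0, 0.0, 0.0]
[-0.0004, -0.0041, 0.0034] [0.0, 0.0, 0.0]
[-0.0004, -0.0041, 0.0034] [0.0, 0.0, 0.0]
[-0.0004, -0.0041, 0.0034] [0.0, 0.0, 0.0]
[-0.0004, -0.0041, 0.0034] [0.0, 0.0, 0.0]
```

Emit:
{"api": "carry_out", "payload": {"moves": [1,-0.0007,-0.004,0.0034,0,0,0,1,-0.0007,-0.004,0.0034,0,0,0,1,-0.0007,-0.004,0.0034,0,0,0,1,-0.0007,-0.004,0.0034,0,0,0,1,-0.0007,-0.004,0.0034,0,0,0]}}

```text
clock: 5.25
tcp_pos: [0.5337, -0.0221, 0.0296]
orientation: [-0.339, 0.941, -0.003, -0.0]
wrist_force: [1.3, -3.8, -1.1]
finger_gap: 0.0853
```

Emit:
{"api": "carry_out", "payload": {"moves": [1,-0.0006,-0.004,0.0034,0,0,0,1,-0.0006,-0.004,0.0034,0,0,0,1,-0.0006,-0.004,0.0034,0,0,0,1,-0.0004,-0.004,0.0034,0,0,0,1,-0.0002,-0.004,0.0034,0,0,0]}}

```text
clock: 5.88
tcp_pos: [0.5312, 0.006, 0.0296]
orientation: [-0.339, 0.941, -0.003, -0.0]
wrist_force: [-0.1, -4.8, 0.2]
finger_gap: 0.0854
```

```bash
python3 -c "
from h import *
where()
plan([.530,.052,.030],0.8,10)
a=grab('scene','sc2.png')[175:355,255:415];cv2.imwrite('pics/sc2c.png',cv2.convertScaleAbs(cv2.resize(a,None,fx=3.3,fy=3.3,interpolation=cv2.INTER_CUBIC)[:,:,::-1],alpha=1.2,beta=15))"
```

```text
t 5.875 tcp [0.5312 0.006  0.0296] phi 0.36 tilt 39.6 rollx -0.15 F [-0.1 -4.8  0.2] q [-0.47  0.61 -0.26  1.06  0.61  1.  ]
dist 0.04604095648256954 rot 0.5803240521205378
[-0.0001, -0.0036, 0.0029] [0.0, 0.0, 0.0]
[-0.0002, -0.0036, 0.0029] [0.0, 0.0, 0.0]
[-0.0002, -0.0036, 0.0029] [0.0, 0.0, 0.0]
[-0.0002, -0.0036, 0.0029] [0.0, 0.0, 0.0]
[-0.0002, -0.0036, 0.0029] [0.0, 0.0, 0.0]
[-0.0002, -0.0036, 0.0029] [0.0, 0.0, 0.0]
[-0.0002, -0.0036, 0.0029] [0.0, 0.0, 0.0]
[-0.0002, -0.0036, 0.0029] [0.0, 0.0, 0.0]
[-0.0002, -0.0036, 0.0029] [0.0, 0.0, 0.0]
[-0.0002, -0.0036, 0.0029] [0.0, 0.0, 0.0]
```

View pics/sc2c.png

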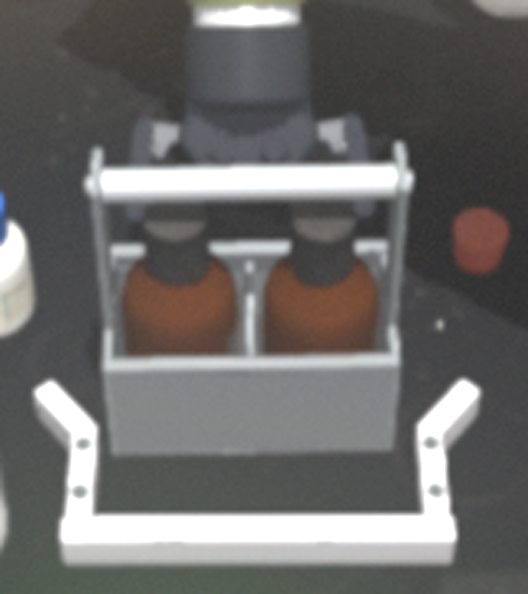

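The scene crop shows the carrier centred and square between the guides: base spans 112–394 and the guides' inner faces are at 98 and 417. It is flat and about 55–60 mm from the stop.

Emit:
{"api": "carry_out", "payload": {"moves": [1,-0.0002,-0.0036,0.003,0,0,0,1,-0.0002,-0.0036,0.003,0,0,0,1,-0.0002,-0.0036,0.003,0,0,0,1,-0.0002,-0.0036,0.003,0,0,0,1,-0.0002,-0.0036,0.003,0,0,0]}}

```text
clock: 6.55
tcp_pos: [0.5302, 0.0313, 0.0296]
orientation: [-0.339, 0.941, -0.003, -0.0]
wrist_force: [0.2, -3.7, -0.2]
finger_gap: 0.0857
```

Emit:
{"api": "carry_out", "payload": {"moves": [1,-0.0002,-0.003,0.0025,0,0,0,1,-0.0002,-0.003,0.0025,0,0,0,1,-0.0002,-0.003,0.0025,0,0,0,1,-0.0002,-0.003,0.0025,0,0,0,1,-0.0002,-0.003,0.0025,0,0,0]}}

```text
clock: 7.18
tcp_pos: [0.5292, 0.0522, 0.0296]
orientation: [-0.339, 0.941, -0.003, -0.0]
wrist_force: [0.6, -5.2, 0.3]
finger_gap: 0.0853
```

Emit:
{"api": "carry_out", "payload": {"moves": [1,0,-0.0015,0.0013,0,0,0,1,0,-0.0015,0.0013,0,0,0,1,0,-0.0015,0.0013,0,0,0,1,0,-0.0008,0.0007,0,0,0,1,0,-0.0008,0.0007,0,0,0]}}

```text
clock: 7.8
tcp_pos: [0.529, 0.0609, 0.0296]
orientation: [-0.339, 0.941, -0.003, -0.0]
wrist_force: [1.0, -5.1, 0.4]
finger_gap: 0.0855
```

Not at the stop yet, since the force is still at sliding level. I'll keep creeping.

Emit:
{"api": "carry_out", "payload": {"moves": [1,0,-0.0008,0.0007,0,0,0,1,0,-0.0008,0.0007,0,0,0,1,0,-0.0008,0.0007,0,0,0,1,0,-0.0008,0.0007,0,0,0,1,0,-0.0008,0.0007,0,0,0]}}

```text
clock: 8.43
tcp_pos: [0.5289, 0.0633, 0.0296]
orientation: [-0.337, 0.942, -0.004, -0.001]
wrist_force: [-3.2, -11.3, 2.8]
finger_gap: 0.0855
```

Emit:
{"api": "carry_out", "payload": {"moves": [1,0,-0.0005,0.0004,0,0,0,1,0,-0.0005,0.0004,0,0,0,1,0,-0.0005,0.0004,0,0,0,1,0,0,0,0,0,0,1,0,0,0,0,0,0]}}

```text
clock: 9.05
tcp_pos: [0.5288, 0.0632, 0.0297]
orientation: [-0.335, 0.942, -0.005, -0.001]
wrist_force: [-0.0, -4.8, 0.2]
finger_gap: 0.0854
```

```bash
python3 -c "
from h import *
where()
im=grab('top','top3.png');b=grab('scene','sc3.png')
a=cv2.resize(im[165:310,205:345],None,fx=3,fy=3,interpolation=cv2.INTER_CUBIC);b=cv2.resize(b[220:365,255:415],None,fx=3,fy=3,interpolation=cv2.INTER_CUBIC)[:a.shape[0],:380]
b=cv2.resize(b,(380,a.shape[0])) 
cv2.imwrite('pics/c3.png',np.hstack([a,b])[:,:800,::-1])"
```

```text
t 9.05 tcp [0.5288 0.0632 0.0297] phi 0.54 tilt 39.1 rollx -0.27 F [-0.  -4.8  0.2] q [-0.37  0.56 -0.33  0.96  0.63  1.12]
```

View pics/c3.png

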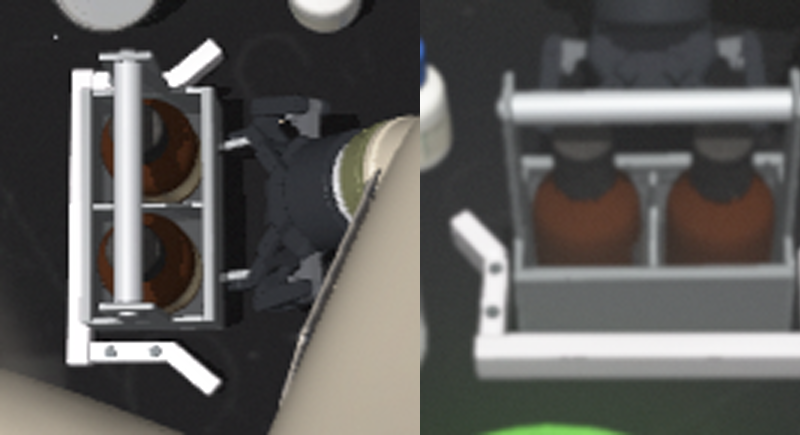

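The combined crop shows the carrier against the stop between both guides, with the bottles upright and fingers low on the wall. I'll compute the numbers, square it to the dock with a firm nudge and then back off.

Emit:
{"api": "carry_out", "payload": {"moves": [1,0,-0.001,0.0008,0,0.3,0.4,1,0,-0.0012,0.001,0,0.2,0.2,1,0,-0.0015,0.0013,0,0,0,1,0,-0.0018,0.0015,0,0,0,1,0,-0.002,0.0017,0,0,0]}}

```text
clock: 9.78
tcp_pos: [0.5282, 0.0644, 0.0294]
orientation: [-0.326, 0.945, -0.013, 0.001]
wrist_force: [-5.6, -20.6, 8.1]
finger_gap: 0.0853
```

Run:
```python
from h import *
where()
T=lambda p:(np.array(p,float)+.5)/3-.5+[205,165]
r=onz("top",T([[217,88],[223,326]]),.081);print(r)
w=r[0]-r[1];ph=np.degrees(np.arctan2(-w[1],w[0]));a=np.radians(ph);d=np.array([np.sin(a),np.cos(a)]);x=np.array([np.cos(a),-np.sin(a)])
print(ph,r.mean(0)[:2]+.046*d)
```

```text
t 9.775 tcp [0.5282 0.0644 0.0294] phi 1.49 tilt 38.1 rollx -0.41 F [ -5.6 -20.6   8.1] q [-0.36  0.54 -0.35  0.94  0.62  1.15]
[[0.60986212 0.06266152 0.081     ]
 [0.44433655 0.06154446 0.081     ]]
-0.38665691107633476 [0.52678891 0.10810194]
```

20 N with no further travel means the carrier is firmly on the stop. TCP plus offset puts the far wall at y≈0.159, which matches the measured stop. Next I back straight off, then rise.

Emit:
{"api": "carry_out", "payload": {"moves": [1,0,0.004,-0.003,0,0,0,1,0,0.008,-0.0065,0,0,0,1,0,0.012,-0.01,0,0,0,1,0,0.015,-0.0125,0,0,0,1,0,0.015,-0.0125,0,0,0]}}

```text
clock: 10.4
tcp_pos: [0.5244, -0.0056, 0.0311]
orientation: [-0.329, 0.944, -0.013, -0.001]
wrist_force: [0.4, -0.6, 0.3]
finger_gap: 0.0853
```

Emit:
{"api": "carry_out", "payload": {"moves": [1,0,0.018,-0.02,0,0,0,1,0,0.018,-0.035,0,0,0,1,0,0.01,-0.05,0,0,0,1,0,0.01,-0.05,0,0,0,1,0,0.01,-0.05,0,0,0]}}

```text
clock: 11.02
tcp_pos: [0.5185, -0.1898, 0.1501]
orientation: [-0.333, 0.943, -0.013, -0.005]
wrist_force: [0.9, 0.4, -1.0]
finger_gap: 0.0855
```

Emit:
{"api": "carry_out", "payload": {"moves": [1,0,0.018,-0.05,0,0,0,1,0,0.018,-0.05,0,0,0,1,0,0.018,-0.05,0,0,0,1,0,0,0,0,0,0,1,0,0,0,0,0,0]}}

```text
clock: 11.65
tcp_pos: [0.5149, -0.336, 0.2352]
orientation: [-0.334, 0.942, -0.015, -0.002]
wrist_force: [0.2, 0.3, -0.4]
finger_gap: 0.0853
```

```bash
python3 -c "
from h import *
where()
im=grab('top','top4.png');b=grab('scene','sc4.png')
a=cv2.resize(im[165:310,215:315],None,fx=4,fy=4,interpolation=cv2.INTER_CUBIC);b=cv2.resize(b[215:360,255:355+55],None,fx=2.5,fy=4,interpolation=cv2.INTER_CUBIC)
cv2.imwrite('pics/c4.png',np.hstack([a,b])[:,:800,::-1])"
```

```text
t 11.65 tcp [ 0.5149 -0.336   0.2352] phi 1.55 tilt 39.0 rollx -0.77 F [ 0.2  0.3 -0.4] q [-0.9   0.84  0.71  2.    0.41  0.58]
```

View pics/c4.png

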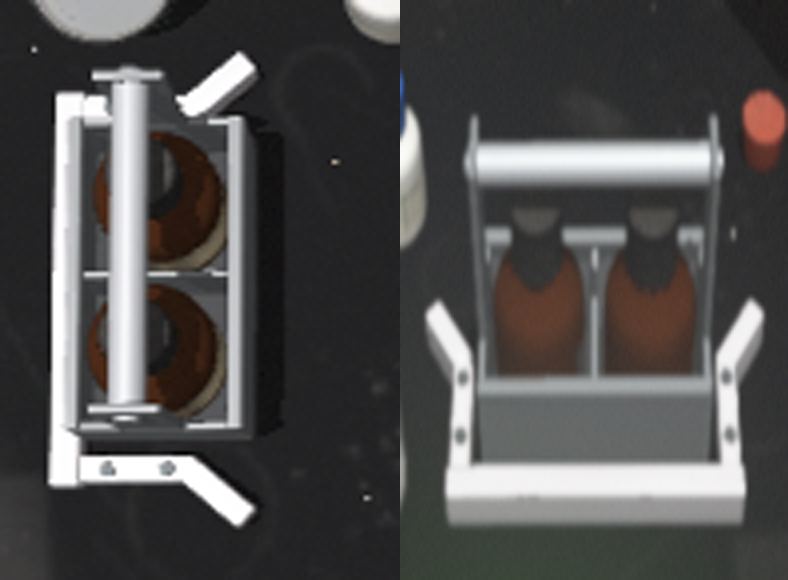

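The final crop shows the carrier standing between the guides against the stop with the hand clear. Rim corners are about (69,117), (242,118), (241,426) and (66,428). I'll check these against the dock and check that the bystanders are unmoved.

Run:
```python
from h import *
T=lambda p:(np.array(p,float)+.5)/4-.5+[215,165]
r=onz("top",T([[69,117],[242,118],[241,426],[66,428]]),.081)[:,:2]
st=onz("top",T([[87,126],[83,456]]),.026)[:,:2]; g=onz("top",T([[140,121],[140,457]]),.026)[:,:2]
y=st[1]-st[0];y/=np.linalg.norm(y);x=np.array([y[1],-y[0]]);gm=g.mean(0);o=st[0]+y*np.dot(gm-st[0],y)
L=lambda p:np.array([np.dot(p-o,x),np.dot(p-o,y)])
w=r[2]+r[3]-r[0]-r[1];print("dock frame centre",L(r.mean(0)),"yaw",np.arctan2(-np.dot(w,x),np.dot(w,y)),"corners",[L(p).round(4) for p in r])
a=cv2.imread("pics/top0.png");b=cv2.imread("pics/top4.png");d=(cv2.absdiff(a,b).max(2)>30).astype(np.uint8)
for n,(u,v,h) in dict(beaker=(236,148,27),white=(313,160,14),stopper=(333,301,9),vial=(228,336,6),mortar=(460,322,28)).items():print(n,"changed px",d[v-h:v+h,u-h:u+h].mean().round(3))
```

```text
dock frame centre [-0.04421698 -0.00132375] yaw 0.0015459235254150188 corners [array([ 0.001 , -0.0827]), array([-0.0892, -0.0814]), array([-0.0891,  0.0793]), array([0.0004, 0.0795])]
beaker changed px 0.0
white changed px 0.0
stopper changed px 0.0
vial changed px 0.0
mortar changed px 0.689
```

Run:
```python
from h import *
a=cv2.imread("pics/scene0.png");
for f in("sc2","sc3","sc4"):
    b=cv2.imread(f"pics/{f}.png")
    r=[]
    for i in(a,b):
        m=(i[135:182,383:440].min(2)>110);ys,xs=np.nonzero(m);r.append((len(xs),xs.mean().round(1),ys.mean().round(1)))
    print(f,r)
print(env.hand_in())
```

```text
sc2 [(1690, np.float64(26.9), np.float64(19.9)), (1711, np.float64(27.1), np.float64(20.0))]
sc3 [(1690, np.float64(26.9), np.float64(19.9)), (1711, np.float64(27.1), np.float64(20.0))]
sc4 [(1690, np.float64(26.9), np.float64(19.9)), (1513, np.float64(27.9), np.float64(19.7))]
the job is handed in; nothing more can be done
None
```

I pushed the carrier left into the dock and against its stop, and handed the job in at about 11.7 s with the hand clear. I held the open gripper about 40° back and pushed with both fingertips low on the wall. The carrier turned about 9° to line up on the way in. At the stop I pressed to about 20 N and it barely moved further. I then backed straight off and rose.

**Carrier:** the last top picture puts its centre at x = -44 mm, y = -1 mm in the dock frame, turned 0.002 rad. Home is -46 and 0, so this agrees within calibration error. Both bottles look upright in it, and the wrist force was back near zero.

**Bystanders:** the beaker, white bottle, stopper and vial show no change between the first and last top pictures.

**Checks that disagreed:**
- **Mortar, top view:** the mortar's patch did change in the top view (69% of its pixels), which I put down to the arm being over it. In the scene view its centroid moved 1 px or less. The last scene picture also showed about 10% fewer mortar pixels, probably shadow or partial cover by the arm.
- **Carrier angle:** an earlier rough reading, taken while the fingers still touched the carrier, had it about 1.6° off the dock. That was before the final squaring nudge.

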